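Mixer guards: one open, one shut

TASK

Both sliding guards of the two-station bottle mixer on the bench were left half open. Slide the guard of the station that holds the small brown bottle fully open, so that the bottle can be taken out, and slide the other station's guard fully shut, so that it can run. Leave the brown bottle standing in its station.

Things in the scene. Friction and masses are not known exactly. Their poses are not given: they have to be found in the camera images.
- mixer: Two-station bottle mixer fixed to the bench, 240 (x) x 220 (y) mm, rails 95 mm high. Origin: centre of its underside; x from its clear-walled front to the white housing behind, y to its left, z up. Stations centred at x -61, y +55 (left) and -55 mm (right), floor at 16 mm. One holds the brown bottle, the other a clear vial of yellow reagent, 22 x 61 mm. Clear black-rimmed guards slide along x.
- handle_left (a point): Centre of the left guard's upright orange handle: 14 mm thick along mixer x, 50 mm wide along y, 90 to 130 mm above the bench (this point 110). In the mixer's frame x = -61 mm when fully shut, +39 mm fully open (pushed back over the housing), firm stops at both ends; y always +55 mm. Guard plate top 89 mm high, 108 x 98 mm. Slides with about 2 N and stays where left.
- handle_right (a point): The same on the right guard, which moves by itself: orange handle 14 x 50 mm, 90 to 130 mm above the bench (this point 110); x = -61 mm in the mixer's frame when fully shut, +39 mm when fully open; y always -55 mm.
- brown_bottle: Small brown reagent bottle with paper label and bare neck, 32 mm wide, 53 mm high, upright in a shallow cup (10 mm high) in the left or the right station of the mixer. Origin: centre of its underside; z up.
There are look-alikes about, which are no part of the job. There is more than one size of the brown_bottle; the job needs the middle-sized.

How it is judged:
At the end, for the whole second after the job is handed in: The guard of the brown bottle's station is within 15 mm of its fully open stop, the other guard is within 12 mm of fully shut, and the brown bottle stands at rest in its own station, upright to 10 degrees (((y of brown_bottle in the frame of mixer above 0.03 m and x of handle_left in the frame of mixer above 0.024 m and x of handle_right in the frame of mixer below -0.049 m) or (y of brown_bottle in the frame of mixer below -0.03 m and x of handle_right in the frame of mixer above 0.024 m and x of handle_left in the frame of mixer below -0.049 m)) and x of brown_bottle in the frame of mixer below -0.04 m and z of brown_bottle in the frame of mixer below 0.03 m and angle between brown_bottle's own z axis and vertical below 0.17 rad and linear speed of brown_bottle below 0.02 m/s); the robot touches nothing.
It fails at once if the brown bottle is tipped over or lifted out of its station (angle between brown_bottle's own z axis and vertical above 0.6 rad or z of brown_bottle in the frame of mixer above 0.06 m).
It also fails if it takes over 32 s, if anything falls off the work surface, if the arm or the gripper's body presses on something with over 40 N, if the wrist force passes 120 N, or if a joint passes its speed limit or range.

ROBOT

A 6-joint arm with a two-finger parallel gripper is mounted at the origin on a cart in front of the work surface, level with it; the furniture and walls round the work are solid. World frame = base frame: x ahead of the robot, y to its left, z up, the work surface at z = 0. Lengths are in m, angles in rad, forces in N, time in s.
With the tool pointing down it reaches from about 0.35 to 0.8 m from the base axis. Payload 7.3 kg.
Tool frame: the origin (TCP) lies between the finger pads; the fingertips stand 25 mm ahead of it and the grasp point (between the pads) lies 6 mm ahead of it (r.tip_extent is the distance from the TCP to the fingertips, in m); z points along the fingers, y is the direction in which the jaws open and shut (so a half turn about z gives the same grasp; the last joint's range is limited). The gripper opens to 85 mm and grips with 20 to 120 N. Pads are 22 mm wide; open, the fingers measure 114 mm over their backs; the gripper's body (76 mm by 85 mm) begins 54 mm behind the grasp point. The pads swing forward as they close: fully open they stand 13 mm farther back than shut.
Start: joints at [0.956, 0.342, 1.524, -0, 1.275, -0.146], TCP at [0.237, 0.468, 0.256] pointing down, gripper open.
Joint ranges: [-2.53, 2.53], [-0.77, 2.02], [0.04, 2.7], [-1, 4.14], [0.28, 2.66], [-3.11, 3.11]. Speed limits (rad/s): [2.57, 2.57, 3.14, 3.14, 3.14, 3.14].

INTERFACE

Orientations are given as a unit quaternion [x, y, z, w].
In Python, from workcell import r, command_gripper, optics gives the robot as it stands. The module is installed in compiled form; this text tells all that it offers. Calls block until the motion is done:
- r.reach(position, orientation): joint-space move of the TCP to a pose.
- r.move_straight(position, orientation=None, speed=0.15, max_force=None): straight line of the TCP; orientation=None keeps the orientation; speed is the mean speed in m/s. With max_force (N) it stops when the force on the tool has changed by that much, and returns True; else False.
- r.movej(angles): joint-space move.
- command_gripper(opening, force=None): finger opening in m; force is the grip in N (None keeps the last); returns when the fingers have stopped.
- r.hold(seconds).
- r.solve_ik(position, orientation): joint angles nearest the present ones, or None.
- r.read_state(): the state.
- optics.get_image(name): name is "side" or "top"; returns (picture, depth): 384x512x3 uint8, red, green, blue; 384x512 float32, m along the optical axis (not along the pixel's ray), 0 where there is no reading.
- optics.camera_model(name): a dict with "K" (3x3 intrinsics, pixels), "k1" (the pictures are not rectified: a ray, as slopes to the right and down, at radius r is drawn at 1 + k1 r^2 times it, then the intrinsics apply), "R" (3x3) and "t" (3): a world point X has camera coordinates R X + t. Camera axes: x right, y down, z forward; pixel columns grow to the right and rows downward; lengths in m; the calibration is good to about 2 mm. A picture is of the moment at which its call begins. camera_model takes no time and is no camera call.
A pose or a line that the arm cannot do raises r.PlanningError and nothing moves.
- r.finish_job(): hands the job in, once; it reports no verdict.
The state is a dict: "time_s": time; "joint_positions": joint angles; "dq": joint speeds; "tau": joint torques, N m; "eef_pos": TCP position; "eef_rot": TCP orientation; "contact_force": force on the tool from outside, world axes, zero at the start; "torque": the same for the moment, N m; "grip_width": finger opening in m.
Only numpy, scipy, OpenCV 4.12 (cv2) and the standard library are available. Lean on these libraries where they do the work, as an engineer would, in place of code of your own. Each camera call takes 0.05 s, during which the arm holds its last target. There are 200 camera calls.

## Working session

There is one attempt and no reset: what is moved stays moved. The work goes in short steps, each a Python script; the robot and the scene stay as the last script left them, time stands still between calls to the robot, and variables do not carry over. Pictures are saved under pics/ and viewed, about 8 in all and at most 12, crops included, and the job is handed in when it is done.

```bash
mkdir -p pics; python3 - <<'E'
from workcell import r, optics
import cv2, numpy as np
for n in("top","side"):
    im,d=optics.get_image(n); cv2.imwrite(f"pics/{n}0.png",im[:,:,::-1]); np.savez(f"{n}0.npz",im=im,d=d)
    c=optics.camera_model(n); print(n,c)
print(r.read_state()["time_s"],r.read_state()["eef_rot"])
E
```

```text
top {'K': array([[376.77463736,   0.        , 258.11932747],
       [  0.        , 376.77463736, 193.25175412],
       [  0.        ,   0.        ,   1.        ]]), 'k1': -0.10770004535260416, 'R': array([[ 0.02549037, -0.9993263 , -0.02640432],
       [-0.99274539, -0.02220025, -0.11816823],
       [ 0.11750243,  0.02922492, -0.99264247]]), 't': array([-0.19925121,  0.40790856,  0.8859317 ])}
side {'K': array([[418.55455147,   0.        , 252.23515087],
       [  0.        , 418.55455147, 193.09091884],
       [  0.        ,   0.        ,   1.        ]]), 'k1': -0.01594090909918892, 'R': array([[-0.99967348, -0.01072646, -0.02319236],
       [ 0.01104764,  0.63698425, -0.77079765],
       [ 0.02304109, -0.77080218, -0.63665776]]), 't': array([0.4313795 , 0.21931848, 0.74679901])}
0.1 [ 2.32233453e-01  9.72659842e-01 -6.26004163e-04 -2.50528567e-04]
```

View pics/top0.png

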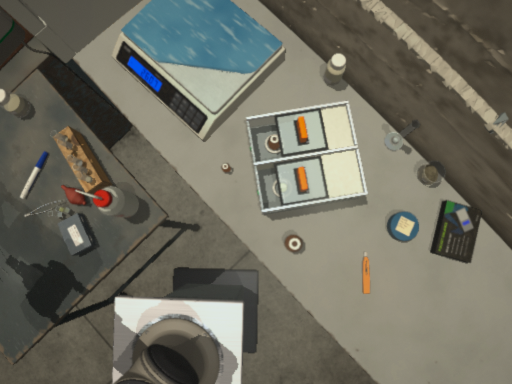

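View pics/side0.png

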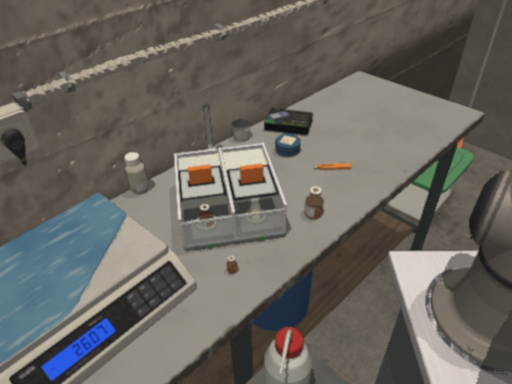

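The top view shows the mixer with its front to the image left. The brown bottle is at (272,143), in the upper station, which is the mixer's left. The yellow vial is in the lower (right) station near (281,187), and the orange handles are at (302,130) and (302,180). So the left guard opens and the right guard shuts.

```bash
cat > h.py <<'E'
import numpy as np, cv2
from workcell import optics
def rays(name,px):
    c=optics.camera_model(name); px=np.array(px,float).reshape(-1,1,2)
    n=cv2.undistortPoints(px,c["K"],np.array([c["k1"],0,0,0.]))[:,0]
    return -c["R"].T@c["t"], np.c_[n,np.ones(len(n))]@c["R"]
def onplane(name,px,z):
    o,d=rays(name,px); return o+d*((z-o[2])/d[:,2])[:,None]
def orange(name,im,d,box):
    x0,y0,x1,y1=box
    hsv=cv2.cvtColor(im,cv2.COLOR_RGB2HSV); m=cv2.inRange(hsv,(3,150,90),(20,255,255))
    z=np.zeros_like(m); z[y0:y1,x0:x1]=m[y0:y1,x0:x1]
    n,l,s,c=cv2.connectedComponentsWithStats(z); out=[]
    for i in range(1,n):
        if s[i,4]<60: continue
        v,u=np.nonzero(l==i); o,dd=rays(name,np.c_[u,v]); P=o+dd*d[v,u][:,None]
        out.append((s[i],P))
    return out
E
python3 - <<'E'
from h import *
for n,box in(("top",(240,95,375,220)),("side",(165,140,300,250))):
    f=np.load(n+"0.npz")
    for s,P in orange(n,f["im"],f["d"],box):
        T=P[(P[:,2]>.122)&(P[:,2]<.14)] if n=="top" else P
        print(n,s,len(T),np.round([T.mean(0),T.min(0),T.max(0)],4).tolist(), cv2.minAreaRect(T[:,:2].astype(np.float32)))
C=onplane("top",[(247,118),(351,101),(367,192),(261,213)],.095);print(C.round(4),C.mean(0),[np.linalg.norm(C[i]-C[i-1]) for i in range(4)])
a=C[1]-C[0]+C[2]-C[3];print("xdir",np.arctan2(a[1],a[0])); a=C[0]-C[3]+C[1]-C[2];print("ydir-90",np.arctan2(a[1],a[0])-np.pi/2)
im=cv2.cvtColor(np.load("top0.npz")["im"],cv2.COLOR_RGB2BGR)[90:225,235:380]
cv2.imwrite("pics/crop.png",cv2.resize(im,None,fx=5,fy=4.4 if 0 else 5,interpolation=cv2.INTER_CUBIC)[:600])
E
```

```text
top [297 117  10  25 187] 147 [[0.5448, -0.2839, 0.1303], [0.5222, -0.2936, 0.1221], [0.5693, -0.2752, 0.1336]] ((0.5457336902618408, -0.2841103672981262), (0.04711848497390747, 0.01407186221331358), 10.494216918945312)
top [297 167  11  23 167] 143 [[0.4344, -0.286, 0.1303], [0.4108, -0.296, 0.1225], [0.4584, -0.2764, 0.1345]] ((0.4344809353351593, -0.28632470965385437), (0.04845906421542168, 0.012448924593627453), 11.301833152770996)
side [188 165  24  19 361] 361 [[0.5445, -0.277, 0.1158], [0.4116, -0.2917, 0.0902], [0.5688, 0.4406, 0.6545]] ((0.49073952436447144, 0.07727944850921631), (0.04731958359479904, 0.7420891523361206), 8.639874458312988)
side [240 164  23  19 361] 361 [[0.4342, -0.28, 0.1143], [0.4107, -0.2946, 0.0919], [0.4578, -0.2726, 0.132]] ((0.43423399329185486, -0.28307974338531494), (0.04728766530752182, 0.014671719633042812), 13.076799392700195)
[[ 0.5759 -0.1619  0.095 ]
 [ 0.6217 -0.3993  0.095 ]
 [ 0.4121 -0.4329  0.095 ]
 [ 0.3603 -0.199   0.095 ]] [ 0.49249676 -0.29826735  0.095     ] [np.float64(0.21878087042359107), np.float64(0.2418377178230921), np.float64(0.21235456467886157), np.float64(0.23947826588784638)]
xdir -1.3665620512958883
ydir-90 -1.4059718481881722
```

View pics/crop.png

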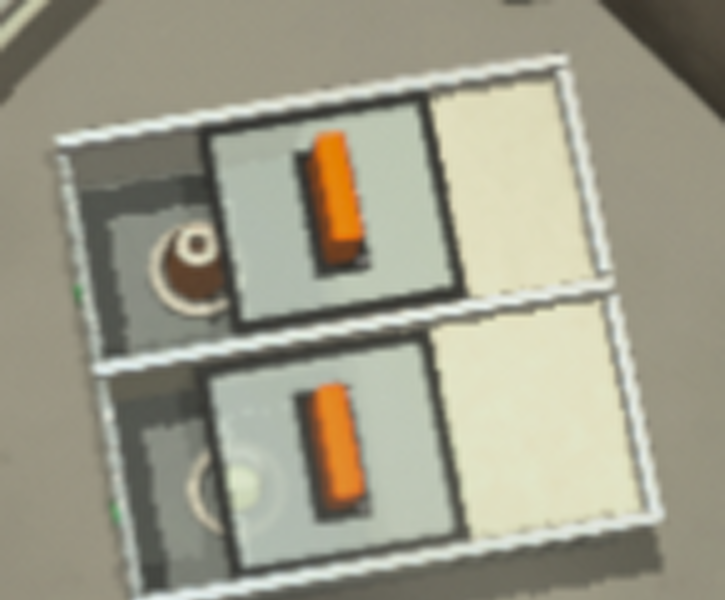

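```bash
cat > m.py <<'E'
from h import *
from workcell import r, command_gripper
from scipy.spatial.transform import Rotation as Ro
yaw=-1.385; C=np.array([.4925,-.298,0]); ex=np.array([np.cos(yaw),np.sin(yaw),0]); ey=np.array([-ex[1],ex[0],0]); ez=np.array([0,0,1.])
W=lambda x,y,z:(C+ex*x+ey*y+ez*z)
def quat():
    best=None
    for s in(1,-1):
        Y=s*ex; q=Ro.from_matrix(np.c_[np.cross(Y,-ez),Y,-ez]).as_quat()
        j=r.solve_ik(W(0,0,.22),q)
        if j is None: continue
        c=np.abs(np.array(j)-r.read_state()["joint_positions"]).max()
        if best is None or c<best[0]: best=(c,q)
    return best[1]
def log(t):
    s=r.read_state(); e=np.array(s["eef_pos"])-C
    print(t,"t",round(s["time_s"],2),"mixer xyz",np.round([e@ex,e@ey,e[2]],4),"F",np.round(s["contact_force"],1),"w",round(s["grip_width"],4))
E
python3 - <<'E'
from m import *
q=quat(); 
r.reach(W(-.004,.055,.22),q); command_gripper(.045); log("above L")
print(r.move_straight(W(-.004,.055,.126),speed=.12,max_force=12)); log("down")
print(r.move_straight(W(.062,.055,.126),speed=.06,max_force=12)); log("pushed")
im,d=optics.get_image("side"); cv2.imwrite("pics/side1.png",cv2.resize(im[110:270,130:330,::-1],None,fx=3.5,fy=3.5))
E
```

```text
above L t 3.44 mixer xyz [-0.004  0.055  0.22 ] F [ 0.  -0.2 -0.3] w 0.0451
False
down t 4.38 mixer xyz [-0.0036  0.0554  0.1268] F [ 0.3 -0.5 -0.3] w 0.0447
True
pushed t 5.27 mixer xyz [0.053  0.0548 0.1253] F [0.2 1.6 1.1] w 0.045
```

View pics/side1.png

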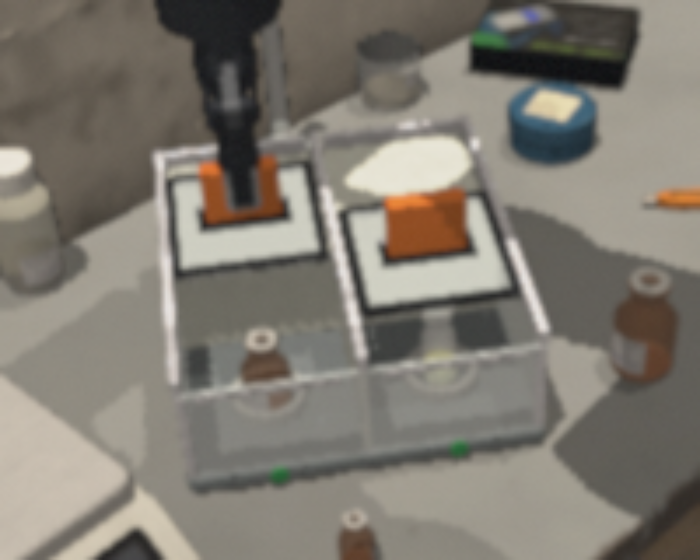

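The left guard has been pushed back to about its stop; its handle is at the crop's (240,190), and the bottle stands at (265,370). Next is the right guard.

```bash
python3 - <<'E'
from m import *
r.move_straight(W(.042,.055,.126),speed=.08)
r.move_straight(W(.042,.055,.2),speed=.15)
r.move_straight(W(-.022,-.055,.2),speed=.15); log("above R")
print(r.move_straight(W(-.022,-.055,.126),speed=.12,max_force=12)); log("down")
print(r.move_straight(W(-.086,-.055,.126),speed=.06,max_force=12)); log("pushed")
r.move_straight(W(-.066,-.055,.126),speed=.08)
r.move_straight(W(-.066,-.055,.22),speed=.15)
r.reach(W(-.22,.0,.33),r.read_state()["eef_rot"]); log("clear")
for n,box in(("top",(240,95,375,220)),("side",(165,120,300,250))):
    im,d=optics.get_image(n); cv2.imwrite(f"pics/{n}2.png",im[:,:,::-1])
    for s,P in orange(n,im,d,box):
        P=P[(P[:,2]>.085)&(P[:,2]<.14)]; T=P[P[:,2]>.122]; e=T.mean(0)-C
        print(n,len(T),"mixer",np.round([e@ex,e@ey,e[2]],4))
E
```

```text
above R t 7.23 mixer xyz [-0.0216 -0.0545  0.1998] F [-0.2 -0.   0.6] w 0.045
False
down t 8.0 mixer xyz [-0.0216 -0.0546  0.1264] F [-0.3 -0.3 -0.8] w 0.0451
True
pushed t 8.88 mixer xyz [-0.0774 -0.055   0.1263] F [-0.8 -3.9  0.3] w 0.045
clear t 10.75 mixer xyz [-0.2196 -0.0004  0.3287] F [-0.6 -0.5 -0.6] w 0.0447
top 143 mixer [0.0355 0.0546 0.1301]
top 146 mixer [-0.0623 -0.0557  0.1304]
side 124 mixer [0.0328 0.0552 0.1275]
side 130 mixer [-0.0672 -0.0533  0.1277]
```

View pics/side2.png

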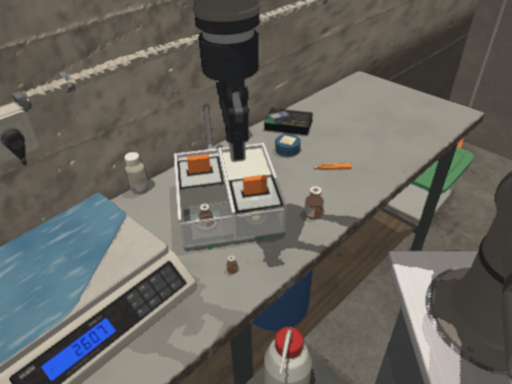

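View pics/top2.png

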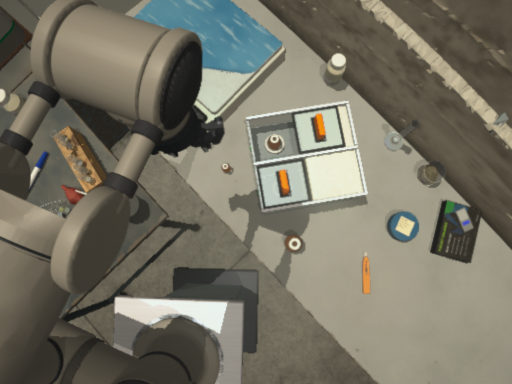

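The left guard is open, with its handle at top-view pixel (320,127), and the right guard is shut, with its handle at (284,183). The bottle stands upright at (274,143), and the arm is clear. The handles are 98–100 mm apart along x, which is the full travel.

```bash
python3 -c "
from workcell import r
r.finish_job(); print(r.read_state()['time_s'])"
```

```text
the job is handed in; nothing more can be done
the job is handed in; nothing more can be done
```

The job is done and handed in. The brown bottle was in the left station, so I pushed the left guard fully open and the right guard fully shut. Each push ended on its 12 N force limit within 1–2 mm of where I expected the stop.

- **Guards:** The last top-view check put the left handle at x = +35.5 mm and the right at −62 mm. The side view gave +33 and −67 mm. The two views differ by 3–5 mm, which fits an offset in my estimate of the mixer's pose. The handles were 98–100 mm apart along x, which matches both being at their stops, and both views are inside the limits.
- **Bottle:** It was standing upright in its station in both final pictures, judged by eye. I did not measure its tilt or speed.
- **Arm:** It was clear of the bench at 10.75 s, well within the 32 s limit. The hand-in call gave no final clock reading or verdict.

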